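# Clear the doorway of a dental-lab polishing box and shut its door

### The job

The ear defenders were left standing in the swing of the polishing box's open door. First hang them by their headband over the steel rail, one cup on each side of it and let go, then push the door shut, without slamming it, until it seats fully home on its roller catch. Leave the plaster cast, the brush cup and the bottle alone, and do not knock the wire shelf over the box's front: lean the hand in under it.

Things in the scene. Friction and masses are not known exactly. Their poses are not given: they have to be found in the camera images.
- polisher: White polishing box, fixed, 200 deep (its x) x 280 wide (its y) x 180 high, clear roof, open front in the plane x = -100 facing its own -x, a grey motor and felt wheel inside. Origin: centre of the underside, on the bench.
- door (a joint): Angle of the box's door (rad): 0 shut and seated, growing as it swings out to the box's -x; starts 1.15 to 1.3, stays where left. On the last 0.06 rad a sprung roller catch at the top free corner resists (about 7 N at the free edge), then snaps past and holds the door at 0 to 0.01; not past it, the door stays ajar at 0.02 or more.
- door_hinge (a point): On the vertical hinge line at the door panel's lower edge, 12 above the bench; at x -100, y -120 of the box. Turns with the door: y along the panel to its free edge, -x the outward normal. White frame, clear pane: 240 wide (y), 145 high, 15 thick (x -15 to 0). Dark upright bar handle 70 long, 35 out from the outer face, at y 228, z 20 to 90.
- door_push (a point): A point on the door's outer face to push on: 190 from the hinge, 130 above the bench (27 below the panel's upper edge), above and beside the handle. Same axes as door_hinge.
- ear_defenders: Blue ear defenders with a black band, loose, 200 g, standing upright on their two cups. Origin: centre of the underside; z up; the band arches in the y-z plane, 146 wide over the cups (along y), 132 high. Cups 62 (x) x 66 high, the free gap between them 72 wide (y = +-36); the gap is clear from the bench to the crown's underside at 116.
- crown (a point): Centre of the blue pad at the crown of the ear defenders, 124 above their underside. The pad is 30 wide (x), 50 long (y), 16 thick (z), so it can be gripped across x from above; its flat underside is 8 below this point. Same axes as ear_defenders.
- rail: Horizontal steel rail, fixed: bar 12 in diameter along its own y, 240 long between two upright posts, bar axis 190 above the bench. Origin: on the bench under the middle of the bar.
- rail_mid (a point): Middle of the rail's bar, on its axis.
- cast: Bystander: plaster dental cast with pink and ivory teeth, 55 x 60 x 42 high, loose. Origin: centre of the underside.
- brush_cup: Bystander: white cup, 72 across and 85 high, with three brushes that reach 140 high, loose. Origin: centre of the underside.
- bottle: Bystander: small white bottle with a red cap, 48 across, 100 high, loose. Origin: centre of the underside.
- wire_shelf: Steel wire shelf fixed over the box on two red posts at the back, green bins at its rear. Same origin and axes as the box. Wires' underside 279 above the bench (side brackets at y = +-155 reach down to 264), over x -156 to +119, y +-165: it overhangs the shut door's outer face by 41.
There are look-alikes about, which are no part of the job. Of the things that look like the ear_defenders, the middle-sized one is meant.

How it is judged:
On the way, in this order (a step that is already met when the one before it is completed fails the run):
1. the ear defenders hang from the rail by the headband, bar between the cups, let go (contact force between ear_defenders and rail above 0.4 N and contact force between ear_defenders and the fingers below 0.1 N and z of crown in the frame of rail_mid above 0.005 m and x of crown in the frame of rail_mid between -0.03 and 0.03 m and angle between ear_defenders's own z axis and vertical below 0.6 rad and linear speed of ear_defenders below 0.08 m/s), for 0.3 s.
2. the door is seated on its catch (value of joint door between -0.02 and 0.015 rad), for 0.2 s.
At the end, for the whole second after the job is handed in: The door is seated on its catch (within 0.015 rad of shut) and the ear defenders hang at rest from the rail by the headband, crown above the bar within 30 mm across it, within 0.6 rad of upright (value of joint door below 0.015 rad and contact force between ear_defenders and rail above 0.4 N and z of crown in the frame of rail_mid above 0.005 m and x of crown in the frame of rail_mid between -0.03 and 0.03 m and angle between ear_defenders's own z axis and vertical below 0.6 rad and linear speed of ear_defenders below 0.05 m/s); the robot touches nothing.
It fails at once if the door is slammed (faster than 2.5 rad/s) (velocity of joint door below -2.5 rad/s).
It fails at once if the cast is moved by more than 30 mm (distance of cast from where it was at the start of the episode above 0.03 m).
It fails at once if the brush cup is moved by more than 30 mm (distance of brush_cup from where it was at the start of the episode above 0.03 m).
It fails at once if the bottle is moved by more than 30 mm (distance of bottle from where it was at the start of the episode above 0.03 m).
It fails at once if the wire shelf is knocked by the arm or hand (more than 5 N) (contact force between any of the arm, the fingers and wire_shelf above 5 N).
It also fails if it takes over 67 s, if anything falls off the work surface, if the arm or the gripper's body presses on something with over 40 N, if the wrist force passes 120 N, or if a joint passes its speed limit or range.

### The arm

A 6-joint arm with a two-finger parallel gripper is mounted at the origin on the work surface. World frame = base frame: x ahead of the robot, y to its left, z up, the work surface at z = 0. Lengths are in m, angles in rad, forces in N, time in s.
With the tool pointing down it reaches from about 0.375 to 0.975 m from the base axis. Payload 3.8 kg.
Tool frame: the origin (TCP) lies between the finger pads; the fingertips stand 25 mm ahead of it and the grasp point (between the pads) lies 6 mm ahead of it; z points along the fingers, y is the line along which they close (so a half turn about z gives the same grasp; the last joint's range is limited). The gripper opens to 88 mm and grips with 3 to 60 N. Pads are 18 mm wide; open, the fingers measure 123 mm over their backs; the gripper's body (75 mm by 187 mm) begins 45 mm behind the grasp point.
Start: joints at [-1.146, 0.264, 1.604, -0, 1.274, -0.037], TCP at [0.301, -0.604, 0.264] pointing down, gripper open.
Joint ranges: [-2.63, 2.63], [-0.94, 2.18], [0.31, 2.57], [-1.31, 4.45], [0, 2.66], [-2.55, 2.55]. Speed limits (rad/s): [2.57, 2.57, 3.14, 3.14, 3.14, 3.14].

### API

Orientations are given as a unit quaternion [x, y, z, w].
In Python, from cell import ctrl gives the robot as it stands.
- The arm moves only by the tool play_rows, never from a script. Its argument "increments" is a list of rows, each a list of 6 numbers: the shift along the tool's x, y, z normalised to -1 to 1, where 1 is 0.02 m, then the turn, a rotation vector about the tool's x, y, z normalised to -1 to 1, where 1 is 0.12 rad. In form: [[dx, dy, dz, rx, ry, rz], ...]. A call has exactly 8 rows; each row shifts and turns the commanded pose from where the row before left it, along the tool's axes as they then stand; what a row does not reach is not made up. A row lasts 1/8 s, in which the tool goes at most 62.5 mm and 10.7 degrees, less where a joint would pass 70% of its speed; a pose out of reach is approached as far as the arm can. A call with a number of a shift or a turn outside -1 to 1 is refused whole. A call with a gripper value outside its range is refused whole. "jaw" is the finger opening in mm, from 0 to 88.1, set as the call begins (left out, the last holds). The fingers move at their own pace and stop on an object; the grip force is fixed at half the most. Time passes only in rows, so rows that do not move let the fingers close, or fill a call up. It gives the time, the measured TCP pose, the force, the opening and the grip force at its end, in the units of the state.
- ctrl.read_state(): the state, without advancing time (a new reading comes with each control period).
- ctrl.read_camera(name): name is "scene" or "top"; returns a dict with "img" (384x512x3 uint8, blue, green, red), "camera_matrix" (3x3 intrinsics, pixels), "R" (3x3) and "t" (3): a world point X has camera coordinates R X + t. Camera axes: x right, y down, z forward; pixel columns grow to the right and rows downward; lengths in m; the calibration is good to about 2 mm. A picture is of the moment at which its call begins. There is no depth.
- ctrl.finish_job(): hands the job in; it is judged then, once.
The state is a dict: "time": time; "joint_positions": joint angles; "joint_velocities": joint speeds; "joint_efforts": joint torques, N m; "position": TCP position; "ee_rot": TCP orientation; "ft_force": force on the tool from outside, world axes, zero at the start; "torque": the same for the moment, N m; "gripper_width": finger opening in m; "grip_force": force on a finger pad.
Only numpy, scipy, OpenCV 4.12 (cv2) and the standard library are available. Lean on these libraries where they do the work, as an engineer would, in place of code of your own. Each camera call takes 0.05 s, during which the arm holds its last target. There are 200 camera calls.

## Working session

There is one attempt and no reset: what is moved stays moved. The work goes in short steps, Python scripts to look and compute and a tool call to move; the robot and the scene stay as the last step left them, time stands still between calls to the robot, and variables do not carry over. Pictures are saved under pics/ and viewed, at most 10 in all, crops included, and the job is handed in when it is done.

Besides the shell and the picture viewer there is one more tool, called in YAML: its name, and indented under it one key for each argument. play_rows: Moves the arm, as the interface text tells. Its arguments: {"type":"object","properties":{"increments":{"type":"array","items":{"type":"array","items":{"type":"number"}}},"jaw":{"type":"number"}},"required":["increments"]}

```bash
mkdir -p pics; cat > h.py <<'E'
import numpy as np, cv2
from cell import ctrl
def cam(n):
    return ctrl.read_camera(n)
def ray(c,u,v,z):
    K,R,t=map(np.array,(c["camera_matrix"],c["R"],c["t"]))
    o=-R.T@t; d=R.T@np.linalg.solve(K,[u,v,1.]); s=(z-o[2])/d[2]
    return o+s*d
def proj(c,X):
    p=np.array(c["R"])@np.array(X)+np.array(c["t"]); p=np.array(c["camera_matrix"])@p
    return p[:2]/p[2]
def tri(c1,p1,c2,p2):
    L=[]
    for c,p in((c1,p1),(c2,p2)):
        R,t=np.array(c["R"]),np.array(c["t"]); d=R.T@np.linalg.solve(np.array(c["camera_matrix"]),[p[0],p[1],1.]); L.append((-R.T@t,d/np.linalg.norm(d)))
    (a,d),(b,e)=L; s=np.linalg.lstsq(np.stack([d,-e],1),b-a,rcond=None)[0]
    A=a+s[0]*d;B=b+s[1]*e
    return (A+B)/2,np.linalg.norm(A-B)
E
python3 - <<'E'
from h import *
a=cam("scene");b=cam("top")
for n,c in(("scene",a),("top",b)):
    cv2.imwrite(f"pics/{n}0.png",cv2.resize(c["img"],(800,600),interpolation=cv2.INTER_CUBIC))
    R,t=np.array(c["R"]),np.array(c["t"]);print(n,-R.T@t,R[2],np.array(c["camera_matrix"])[0])
print(ctrl.read_state())
E
ls
```

```text
scene [1.39938187 0.31006858 1.00040857] [-0.68702201 -0.26430946 -0.67686133] [495.33321166   0.         260.13926985]
top [ 0.35061998 -0.06818444  0.99138547] [ 0.18466731  0.01091033 -0.98274053] [383.65524495   0.         250.85403851]
{'time': 0.1, 'joint_positions': array([-1.14591948e+00,  2.64671238e-01,  1.60519909e+00,  1.51022732e-05,
        1.27372238e+00, -3.68774971e-02]), 'joint_velocities': array([-0.0007062 , -0.00083537, -0.00177706, -0.00167795, -0.0007038 ,
       -0.00016949]), 'joint_efforts': array([-2.65095096e-04, -5.03617644e+01, -3.58071721e+01,  7.30862003e-02,
        2.33158772e-02, -6.48342188e-05]), 'position': array([ 0.30050166, -0.60377043,  0.26253761]), 'ee_rot': array([ 9.73466066e-01,  2.28829235e-01, -1.85707038e-04, -9.82656598e-04]), 'ft_force': array([ 0.61243026, -0.1227032 ,  0.58485528]), 'torque': array([ 0.07691385, -0.0357633 ,  0.00417154]), 'grip_force': 0.0, 'gripper_width': 0.08794554359418102}
h.py
pics
```

View pics/scene0.png

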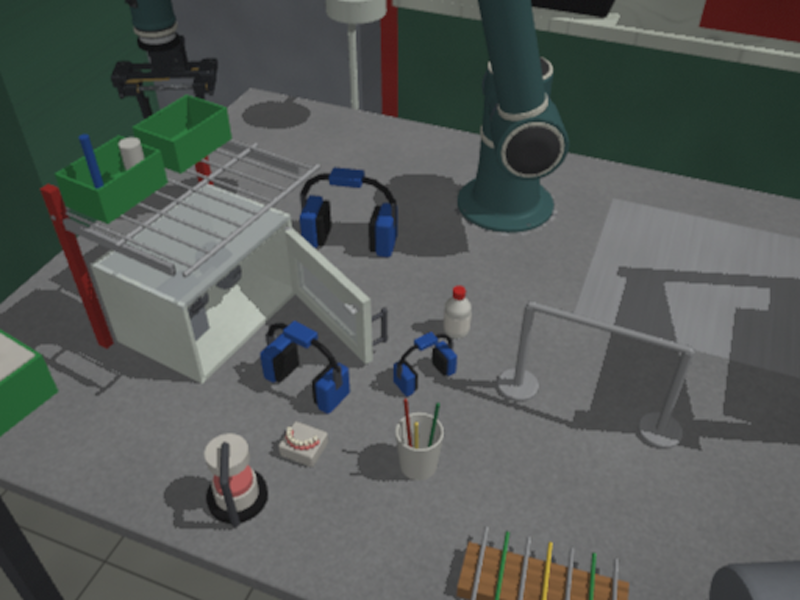

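View pics/top0.png

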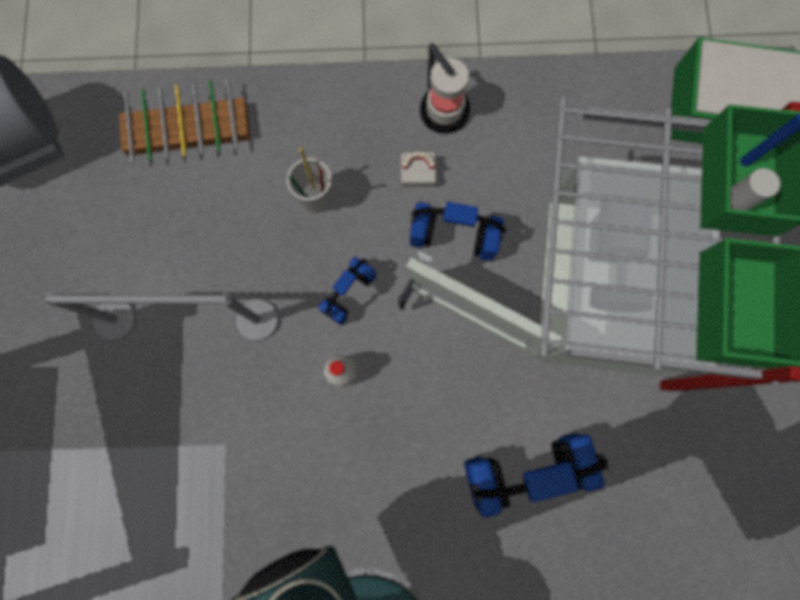

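The scene shows three blue ear defenders. In 800x600 pixels, scene then top:
- **Large:** (347,210) and (535,480), by the arm base.
- **Middle-sized:** (303,365) and (457,225), in the door's swing.
- **Small:** (427,362) and (348,290), by the bottle.

The middle one fits the description. The bottle is at top (340,370), the cup at (310,182), the cast at (418,167), and the rail bar runs from top (48,298) to (228,298). I'll check the sizes by measuring and take one crop.

```bash
python3 - <<'E'
from h import *
a=cam("scene");b=cam("top")
for n,c in(("scene",a),("top",b)):
    hsv=cv2.cvtColor(c["img"],cv2.COLOR_BGR2HSV)
    m=cv2.inRange(hsv,(105,120,40),(125,255,255))
    k,l,s,ce=cv2.connectedComponentsWithStats(m)
    for i in range(1,k):
        if s[i,4]>25:
            r=cv2.minAreaRect(np.argwhere(l==i)[:,::-1].astype(np.float32))
            print(n,s[i],ce[i].round(1),"x512->800:",(ce[i]*1.5625).round(),np.round(r[0],1),np.round(r[1],1),round(r[2],1))
f=1/1.5625
# pads
for nm,p,q in (("mid",(302,334),(461,213)),("big",(347,178),(551,482)),("small",(427,341),(346,279))):
    print(nm,tri(a,np.array(p)*f,b,np.array(q)*f))
print("rail ends",tri(a,np.array((530,306))*f,b,np.array((228,298))*f),tri(a,np.array((690,351))*f,b,np.array((48,298))*f))
print("door free top",tri(a,np.array((370,297))*f,b,np.array((411,263))*f))
print("hinge top",tri(a,np.array((289,231))*f,b,np.array((563,338))*f))
im=np.hstack([cv2.resize(a["img"][190:270,150:250],(500,400),interpolation=cv2.INTER_CUBIC)[:, :400],cv2.resize(b["img"][115:235,250:370],(400,400),interpolation=cv2.INTER_CUBIC)])
cv2.imwrite("pics/crop.png",im)
E
```

```text
scene [ 51  86  15  34 187] [ 57.8 101.8] x512->800: [ 90. 159.] [ 57.8 102.4] [34.8  5.9] 73.3
scene [210 108  23  12 223] [221.4 113.3] x512->800: [346. 177.] [220.9 113.1] [22.  10.6] 5.7
scene [192 126  15  32 295] [198.4 140.1] x512->800: [310. 219.] [198.2 141. ] [12.9 31.3] 6.3
scene [240 130  14  34 375] [246.  147.7] x512->800: [384. 231.] [246.5 146.5] [33. 13.] 90.0
scene [167 205  36  39 493] [182.3 220.8] x512->800: [285. 345.] [182.1 222.8] [19.3 43.1] 43.9
scene [265 213  27  27 242] [280.3 223.6] x512->800: [438. 349.] [280.5 224.8] [31.9 13.2] 43.3
scene [202 233  21  31 411] [211.6 249.2] x512->800: [331. 389.] [212. 248.] [30. 20.] 90.0
scene [252 232  14  21 191] [258.9 242.6] x512->800: [405. 379.] [258.5 242. ] [20. 13.] 90.0
top [475  74  37  31 277] [494.6  89.4] x512->800: [773. 140.] [493.6  89.8] [ 7.2 46.7] 54.9
top [283 129  24  16 265] [294.4 136.6] x512->800: [460. 214.] [294.6 136.7] [23.3 12.4] 10.3
top [266 130   9   5  35] [269.8 131.9] x512->800: [422. 206.] [270. 132.] [4. 8.] 90.0
top [263 136  12  22 200] [268.3 146.4] x512->800: [419. 229.] [26
[... 883 characters left out ...]
 18  13 164] [312.8 323.7] x512->800: [489. 506.] [312.7 323.8] [11.6 16. ] 76.0
mid (array([ 0.64318783, -0.16332758,  0.12298998]), np.float64(0.007480835806069438))
big (array([ 0.25267321, -0.26155963,  0.15431865]), np.float64(0.005989017002828446))
small (array([0.55397036, 0.01642282, 0.09031501]), np.float64(0.010062875398358975))
rail ends (array([0.51162931, 0.16974111, 0.18508878]), np.float64(0.007224271553322427)) (array([0.52002872, 0.41435964, 0.18856222]), np.float64(0.0004315332694852375))
door free top (array([ 0.5584166 , -0.08256725,  0.15891931]), np.float64(0.010972368097543714))
hinge top (array([ 0.44460536, -0.29070788,  0.15338236]), np.float64(0.01185145610436268))
```

View pics/crop.png

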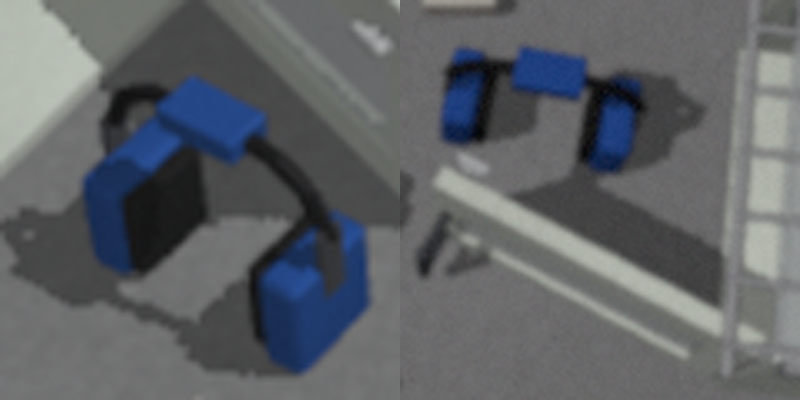

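Triangulation agrees with the names: the mid crown sits at 0.123 high, big at 0.154, small at 0.090. The crop shows the middle-sized pair with its pad at top px (294.4,136.6), clear of the open door. The rail is at z≈0.19 and 0.245 long, and the door panel comes out at 0.237 long, so these fit too. Next I'll refine the yaws and plan the first move.

```bash
cat >> h.py <<'E'
from scipy.spatial.transform import Rotation as Ro
def go(p=None,yaw=None,lean=0.,leanax='y',s=None):
    """units: shift (tool axes, of 0.02 m) and turn rotvec (of 0.12 rad) from current pose to TCP p with tool y at world yaw, z down, leaned by ry=lean"""
    s=s or ctrl.read_state(); R=Ro.from_quat(s["ee_rot"])
    d=R.inv().apply(np.array(p)-s["position"])/0.02 if p is not None else 0
    w=0
    if yaw is not None:
        y=np.array([np.cos(yaw),np.sin(yaw),0]);z=np.array([0,0,-1.]);x=np.cross(y,z)
        T=Ro.from_matrix(np.stack([x,y,z],1))*Ro.from_rotvec([0,lean,0]); w=(R.inv()*T).as_rotvec()/0.12
    return np.round(d,2),np.round(w,2)
E
python3 - <<'E'
from h import *
a=cam("scene");b=cam("top");f=1/1.5625
p,e=tri(a,(193.6,214),b,(294.5,136.6));print("pad",p,e)
c=ray(b,294.5,136.6,0.130);th=np.radians(10.3);q=ray(b,294.5+12*np.cos(th),136.6+12*np.sin(th),0.130)
print("pad top ray",c,"long axis yaw",np.arctan2(*(q-c)[[1,0]]), "len",2*np.linalg.norm(q-c))
L=ray(b,268.3,146.4,0.06);Rr=ray(b,313.4,154.9,0.06);print("cups",L,Rr,np.arctan2(*(Rr-L)[[1,0]]),np.linalg.norm(L-Rr))
r1=ray(b,48*f,298*f,.19);r2=ray(b,228*f,298*f,.19);print("rail",r1,r2)
s1=ray(b,562*f,100*f,.283);s2=ray(b,543*f,355*f,.283);print("shelf front",s1,s2,np.linalg.norm(s1-s2))
h=ray(b,563*f,340*f,.157);g=ray(b,411*f,263*f,.157);print("hinge,free",h,g,np.linalg.norm(h-g))
for n,x,y,z in(("bottle",337,368,.1),("cup",310,180,.085),("cast",418,167,.04),("handle",407,293,.1)):print(n,ray(b,x*f,y*f,z))
print("scene proj of shelf ends",proj(a,s1)/f,proj(a,s2)/f,"pad top",proj(a,c)/f)
print(go([p[0],p[1],.30],-.18))
E
```

```text
pad [ 0.64291857 -0.1623585   0.12217967] 0.006959407810163112
pad top ray [ 0.64165398 -0.16477226  0.13      ] long axis yaw -1.7945325304906137 len 0.055988706115188844
cups [ 0.64177127 -0.10533012  0.06      ] [ 0.61568096 -0.21751345  0.06      ] -1.799302823549937 0.11517727035316105
rail [0.51977147 0.41325677 0.19      ] [0.51167902 0.16476751 0.19      ]
shelf front [ 0.73665065 -0.28489491  0.283     ] [ 0.41245229 -0.23614669  0.283     ] 0.3278428933220953
hinge,free [ 0.44344468 -0.29532222  0.157     ] [ 0.5608405 -0.0877779  0.157    ] 0.2384458516395692
bottle [0.41858464 0.02624088 0.1       ]
cup [0.7212509  0.06741105 0.085     ]
cast [ 0.75622959 -0.10816194  0.04      ]
handle [ 0.52861883 -0.08140987  0.1       ]
scene proj of shelf ends [183.10907878 274.30192076] [315.9986194 165.5640428] pad top [298.94264625 329.59249779]
(array([ 25.16, -12.15,  -1.83]), array([-0.01, -0.  , -7.74]))
```

Crown is at (0.644,-0.165,0.124) with the ear x axis at yaw -0.226. Rail middle is (0.516,0.289,0.19), box yaw is -0.149 and the door is at about 1.2 rad. The shelf lies on the straight path, so I'll go up first and cross over it.

play_rows:
  increments:
    - [0, 0, -1, 0, 0, 0]
    - [0, 0, -1, 0, 0, 0]
    - [0, 0, -1, 0, 0, 0]
    - [0, 0, -1, 0, 0, 0]
    - [0, 0, -1, 0, 0, 0]
    - [0, 0, -1, 0, 0, 0]
    - [0, 0, -1, 0, 0, 0]
    - [0, 0, -1, 0, 0, 0]
  jaw: 60

```text
time: 1.3
position: [0.3008, -0.6043, 0.425]
ee_rot: [0.973, 0.229, -0.0, -0.0]
ft_force: [0.0, 0.3, 0.3]
gripper_width: 0.0602
grip_force: 0.0
```

play_rows:
  increments:
    - [0, 0, -1, 0, 0, -0.92]
    - [0, 0, -1, 0, 0, -0.92]
    - [0, 0, -1, 0, 0, -0.92]
    - [0, 0, -1, 0, 0, -0.92]
    - [0, 0, 0, 0, 0, -0.92]
    - [0, 0, 0, 0, 0, -0.92]
    - [0, 0, 0, 0, 0, -0.92]
    - [0, 0, 0, 0, 0, -0.92]

```text
time: 2.3
position: [0.3007, -0.6043, 0.5043]
ee_rot: [0.781, 0.624, 0.0, -0.0]
ft_force: [-0.1, -0.1, -0.3]
gripper_width: 0.0602
grip_force: 0.0
```

```bash
python3 - <<'E'
from h import *
print(go([.644,-.1655,.5],-.226)); print(ctrl.read_state()["joint_positions"])
E
```

```text
(array([25.18, 11.91,  0.21]), array([-0.  , -0.  ,  0.03]))
[-1.14592829e+00  2.21504834e-01  1.22598245e+00 -3.34898109e-06
  1.69421034e+00 -9.23724576e-01]
```

play_rows:
  increments:
    - [1, 0.5, 0, 0, 0, 0]
    - [1, 0.5, 0, 0, 0, 0]
    - [1, 0.5, 0, 0, 0, 0]
    - [1, 0.5, 0, 0, 0, 0]
    - [1, 0.5, 0, 0, 0, 0]
    - [1, 0.5, 0, 0, 0, 0]
    - [1, 0.5, 0, 0, 0, 0]
    - [1, 0.5, 0, 0, 0, 0]

```text
time: 3.3
position: [0.4155, -0.4651, 0.5037]
ee_rot: [0.782, 0.623, 0.0, -0.0]
ft_force: [0.4, -0.0, 0.0]
gripper_width: 0.0603
grip_force: 0.0
```

play_rows:
  increments:
    - [1, 0.5, 0, 0, 0, 0]
    - [1, 0.5, 0, 0, 0, 0]
    - [1, 0.5, 0, 0, 0, 0]
    - [1, 0.5, 0, 0, 0, 0]
    - [1, 0.5, 0, 0, 0, 0]
    - [1, 0.5, 0, 0, 0, 0]
    - [1, 0.5, 0, 0, 0, 0]
    - [1, 0.5, 0, 0, 0, 0]

```text
time: 4.3
position: [0.5293, -0.3271, 0.5037]
ee_rot: [0.782, 0.623, -0.0, 0.0]
ft_force: [-0.4, 0.4, -0.5]
gripper_width: 0.0599
grip_force: 0.0
```

play_rows:
  increments:
    - [1, 0.45, 0, 0, 0, 0]
    - [1, 0.45, 0, 0, 0, 0]
    - [1, 0.45, 0, 0, 0, 0]
    - [1, 0.45, 0, 0, 0, 0]
    - [1, 0.45, 0, 0, 0, 0]
    - [1, 0.45, 0, 0, 0, 0]
    - [1, 0.45, 0, 0, 0, 0]
    - [1, 0.45, 0, 0, 0, 0]

```text
time: 5.3
position: [0.6352, -0.1873, 0.5037]
ee_rot: [0.782, 0.623, 0.0, 0.0]
ft_force: [0.3, 0.1, 0.3]
gripper_width: 0.0599
grip_force: 0.0
```

```bash
python3 - <<'E'
from h import *
print(go([.644,-.1655,.145],-.226)); print(ctrl.read_state()["joint_positions"])
E
```

```text
(array([ 1.16,  0.18, 17.93]), array([0., 0., 0.]))
[-3.24276942e-01  1.95171339e-01  1.25832419e+00 -8.40381666e-06
  1.68805861e+00 -9.84687344e-02]
```

play_rows:
  increments:
    - [0.6, 0.1, 1, 0, 0, 0]
    - [0.56, 0.08, 1, 0, 0, 0]
    - [0, 0, 1, 0, 0, 0]
    - [0, 0, 1, 0, 0, 0]
    - [0, 0, 1, 0, 0, 0]
    - [0, 0, 1, 0, 0, 0]
    - [0, 0, 1, 0, 0, 0]
    - [0, 0, 1, 0, 0, 0]

```text
time: 6.3
position: [0.643, -0.1668, 0.3424]
ee_rot: [0.782, 0.623, 0.0, 0.0]
ft_force: [0.6, 0.4, 0.6]
gripper_width: 0.06
grip_force: 0.0
```

play_rows:
  increments:
    - [0, 0, 1, 0, 0, 0]
    - [0, 0, 1, 0, 0, 0]
    - [0, 0, 1, 0, 0, 0]
    - [0, 0, 1, 0, 0, 0]
    - [0, 0, 1, 0, 0, 0]
    - [0, 0, 1, 0, 0, 0]
    - [0, 0, 1, 0, 0, 0]
    - [0, 0, 0.9, 0, 0, 0]

```text
time: 7.3
position: [0.6429, -0.1666, 0.1842]
ee_rot: [0.782, 0.623, -0.0, -0.0]
ft_force: [-0.5, -0.3, 1.0]
gripper_width: 0.0601
grip_force: 0.0
```

```bash
python3 - <<'E'
from h import *
print(go([.644,-.1655,.145],-.226))
a=cam("scene");b=cam("top")
im=np.hstack([cv2.resize(a["img"][180:280,150:250],(400,400),interpolation=cv2.INTER_CUBIC),cv2.resize(b["img"][85:205,240:360],(400,400),interpolation=cv2.INTER_CUBIC)])
cv2.imwrite("pics/pre.png",im)
E
```

```text
(array([0.06, 0.04, 1.96]), array([-0., -0.,  0.]))
```

View pics/pre.png

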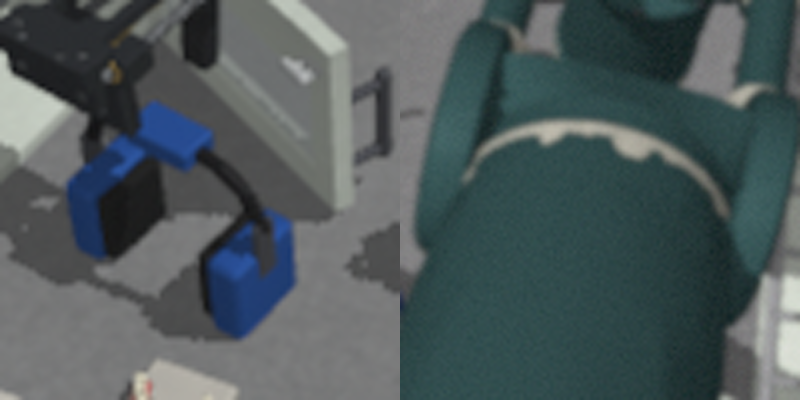

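```bash
python3 - <<'E'
from h import *
a=cam("scene")
c=lambda X:((proj(a,X)-[150,180])*4).round()
s=ctrl.read_state();R=Ro.from_quat(s["ee_rot"]);P=s["position"]
print("crown pred",c([.644,-.1655,.124]),"pad corners top",[c(np.array([.644,-.1655,.132])+R.apply([x,y,0])) for x in(-.025,.025) for y in(-.015,.015)])
for y in(-.03,.03): print("tip",[c(P+R.apply([x,y,.025])) for x in (-.009,.009)])
E
```

```text
crown pred [163. 133.] pad corners top [array([147.,  94.]), array([116., 121.]), array([209., 126.]), array([178., 154.])]
tip [array([179.,  57.]), array([201.,  68.])]
tip [array([115., 112.]), array([138., 124.])]
```

The picture shows the open fingers astride the blue pad (crop (175,135)), tips at (125,130) and (205,65). The small offset from prediction is the same for fingers and pad, so it's calibration and the alignment is good. I'll go down and grip.

play_rows:
  increments:
    - [0, 0, 0.5, 0, 0, 0]
    - [0, 0, 0.5, 0, 0, 0]
    - [0, 0, 0.5, 0, 0, 0]
    - [0, 0, 0.45, 0, 0, 0]
    - [0, 0, 0, 0, 0, 0]
    - [0, 0, 0, 0, 0, 0]
    - [0, 0, 0, 0, 0, 0]
    - [0, 0, 0, 0, 0, 0]

```text
time: 8.45
position: [0.6433, -0.1667, 0.1472]
ee_rot: [0.782, 0.623, 0.0, 0.0]
ft_force: [-0.1, 0.1, 0.2]
gripper_width: 0.0597
grip_force: 0.0
```

play_rows:
  increments:
    - [0, 0, 0, 0, 0, 0]
    - [0, 0, 0, 0, 0, 0]
    - [0, 0, 0, 0, 0, 0]
    - [0, 0, 0, 0, 0, 0]
    - [0, 0, 0, 0, 0, 0]
    - [0, 0, 0, 0, 0, 0]
    - [0, 0, 0, 0, 0, 0]
    - [0, 0, 0, 0, 0, 0]
  jaw: 15

```text
time: 9.45
position: [0.6431, -0.1666, 0.1467]
ee_rot: [0.782, 0.623, 0.0, 0.0]
ft_force: [0.7, 0.4, 0.0]
gripper_width: 0.0299
grip_force: 30.0
```

play_rows:
  increments:
    - [0, 0, -0.5, 0, 0, 0]
    - [0, 0, -1, 0, 0, 0]
    - [0, 0, -1, 0, 0, 0]
    - [0, 0, -1, 0, 0, 0]
    - [0, 0, -1, 0, 0, 0]
    - [0, 0, -1, 0, 0, 0]
    - [0, 0, -1, 0, 0, 0]
    - [0, 0, -1, 0, 0, 0]

```text
time: 10.45
position: [0.643, -0.1666, 0.298]
ee_rot: [0.782, 0.623, -0.0, -0.0]
ft_force: [-0.5, -0.2, -1.7]
gripper_width: 0.0296
grip_force: 30.0
```

play_rows:
  increments:
    - [0, 0, -1, 0, 0, -0.92]
    - [0, 0, -1, 0, 0, -0.92]
    - [0, 0, -1, 0, 0, -0.92]
    - [0, 0, -1, 0, 0, -0.92]
    - [0, 0, -0.5, 0, 0, -0.92]
    - [0, 0, 0, 0, 0, -0.92]
    - [0, 0, 0, 0, 0, -0.92]
    - [0, 0, 0, 0, 0, -0.92]

```text
time: 11.45
position: [0.6429, -0.1666, 0.3873]
ee_rot: [0.439, 0.898, -0.0, -0.0]
ft_force: [0.3, -0.0, -1.5]
gripper_width: 0.0297
grip_force: 30.0
```

play_rows:
  increments:
    - [0, 0, 0, 0, 0, -0.92]
    - [0, 0, 0, 0, 0, -0.92]
    - [0, 0, 0, 0, 0, -0.92]
    - [0, 0, 0, 0, 0, -0.92]
    - [0, 0, 0, 0, 0, -0.92]
    - [0, 0, 0, 0, 0, -0.92]
    - [0, 0, 0, 0, 0, -0.92]
    - [0, 0, 0, 0, 0, -0.92]

```text
time: 12.45
position: [0.643, -0.1666, 0.3872]
ee_rot: [0.013, 1.0, 0.0, -0.0]
ft_force: [0.9, -0.2, -1.8]
gripper_width: 0.0298
grip_force: 30.0
```

```bash
python3 - <<'E'
from h import *
print(go([.516,.289,.39],1.538)); print(ctrl.read_state()["joint_positions"])
b=cam("top");f=1/1.5625
# rail bar centre line in top: sample grey bar columns
g=cv2.cvtColor(b["img"],cv2.COLOR_BGR2GRAY)
for u in (45,60,80,100,120,140): print(u,g[183:200,u], end=' ')
E
```

```text
(array([ 6.95, 22.6 , -0.13]), array([ 0.  , -0.  ,  0.05]))
[-2.91047639e-01  1.96428809e-01  1.46287050e+00  5.17970931e-05
  1.48249515e+00 -1.83525324e+00]
45 [133 129 128 129 124 126 138 162 166 149 120  84  68  66  69  90 110] 60 [134 131 131 130 123 124 139 157 165 152 133 125 123 113  88  66  66] 80 [134 136 136 136 134 134 143 157 165 149 141 140 154 152 141 116 103] 100 [136 138 135 137 136 135 143 156 162 154 132  99  88  86  87  84  82] 120 [136 132 133 129 120 117 138 157 163 153 131 101  87  88  83  88  82] 140 [132 132 130 115  99 107 135 156 162 155 137 128 132 130 133 132 133]
```

play_rows:
  increments:
    - [0.29, 0.94, 0, 0, 0, 0]
    - [0.29, 0.94, 0, 0, 0, 0]
    - [0.29, 0.94, 0, 0, 0, 0]
    - [0.29, 0.94, 0, 0, 0, 0]
    - [0.29, 0.94, 0, 0, 0, 0]
    - [0.29, 0.94, 0, 0, 0, 0]
    - [0.29, 0.94, 0, 0, 0, 0]
    - [0.29, 0.94, 0, 0, 0, 0]

```text
time: 13.5
position: [0.6008, -0.0136, 0.3867]
ee_rot: [0.015, 1.0, 0.0, 0.0]
ft_force: [-0.7, 0.1, -1.5]
gripper_width: 0.0297
grip_force: 30.0
```

play_rows:
  increments:
    - [0.29, 0.94, 0, 0, 0, 0]
    - [0.29, 0.94, 0, 0, 0, 0]
    - [0.29, 0.94, 0, 0, 0, 0]
    - [0.29, 0.94, 0, 0, 0, 0]
    - [0.29, 0.94, 0, 0, 0, 0]
    - [0.29, 0.94, 0, 0, 0, 0]
    - [0.29, 0.94, 0, 0, 0, 0]
    - [0.29, 0.94, 0, 0, 0, 0]

```text
time: 14.5
position: [0.559, 0.1381, 0.3867]
ee_rot: [0.015, 1.0, -0.0, 0.0]
ft_force: [0.2, 0.3, -1.8]
gripper_width: 0.0297
grip_force: 30.0
```

play_rows:
  increments:
    - [0.29, 0.94, 0, 0, 0, 0]
    - [0.29, 0.94, 0, 0, 0, 0]
    - [0.29, 0.94, 0, 0, 0, 0]
    - [0.29, 0.94, 0, 0, 0, 0]
    - [0.29, 0.94, 0, 0, 0, 0]
    - [0.29, 0.94, 0, 0, 0, 0]
    - [0.29, 0.94, 0, 0, 0, 0]
    - [0.29, 0.94, 0, 0, 0, 0]

```text
time: 15.5
position: [0.5171, 0.2899, 0.3867]
ee_rot: [0.015, 1.0, -0.0, -0.0]
ft_force: [0.9, 0.3, -2.0]
gripper_width: 0.0294
grip_force: 30.0
```

```bash
python3 - <<'E'
from h import *
a=cam("scene");print(go([.516,.289,.2287],1.538))
im=cv2.resize(a["img"][110:310,300:500],(600,600),interpolation=cv2.INTER_CUBIC);cv2.imwrite("pics/over.png",im)
E
```

```text
(array([ 0.01, -0.17,  7.9 ]), array([ 0.02, -0.01,  0.03]))
```

View pics/over.png

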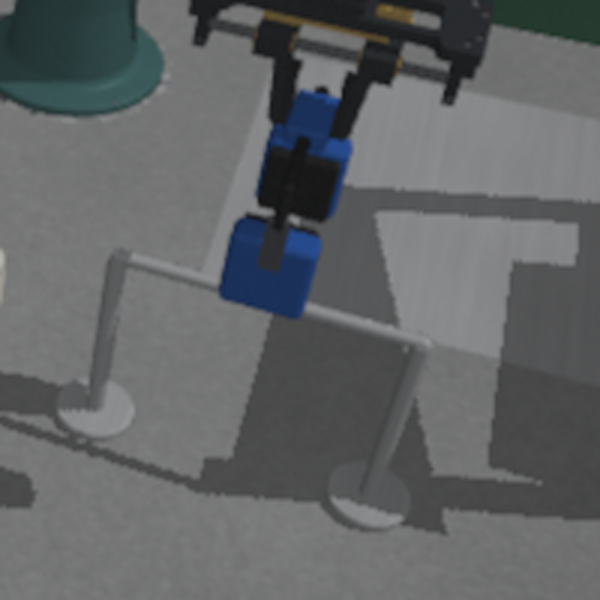

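The ear defenders are held upright over the middle of the rail: pad at crop (313,115), rail from (120,255) to (425,345). I'll lower them now.

play_rows:
  increments:
    - [0, 0, 1, 0, 0, 0]
    - [0, 0, 1, 0, 0, 0]
    - [0, 0, 1, 0, 0, 0]
    - [0, 0, 1, 0, 0, 0]
    - [0, 0, 1, 0, 0, 0]
    - [0, 0, 1, 0, 0, 0]
    - [0, 0, 1, 0, 0, 0]
    - [0, 0, 0.4, 0, 0, 0]

```text
time: 16.55
position: [0.5168, 0.2882, 0.2366]
ee_rot: [0.015, 1.0, -0.001, -0.001]
ft_force: [0.6, -0.2, -0.9]
gripper_width: 0.0295
grip_force: 30.0
```

play_rows:
  increments:
    - [0, 0, 0.2, 0, 0, 0]
    - [0, 0, 0.15, 0, 0, 0]
    - [0, 0, 0.1, 0, 0, 0]
    - [0, 0, 0.05, 0, 0, 0]
    - [0, 0, 0, 0, 0, 0]
    - [0, 0, 0, 0, 0, 0]
    - [0, 0, 0, 0, 0, 0]
    - [0, 0, 0, 0, 0, 0]

```text
time: 17.55
position: [0.5176, 0.2886, 0.2288]
ee_rot: [0.015, 1.0, 0.0, 0.0]
ft_force: [1.3, -0.1, -1.7]
gripper_width: 0.0298
grip_force: 30.0
```

play_rows:
  increments:
    - [0, 0, 0.05, 0, 0, 0]
    - [0, 0, 0.05, 0, 0, 0]
    - [0, 0, 0, 0, 0, 0]
    - [0, 0, 0, 0, 0, 0]
    - [0, 0, 0, 0, 0, 0]
    - [0, 0, 0, 0, 0, 0]
    - [0, 0, 0, 0, 0, 0]
    - [0, 0, 0, 0, 0, 0]

```text
time: 18.55
position: [0.5175, 0.2886, 0.2267]
ee_rot: [0.015, 1.0, -0.0, 0.0]
ft_force: [0.9, 0.8, -2.0]
gripper_width: 0.0296
grip_force: 30.0
```

play_rows:
  increments:
    - [0, 0, 0.05, 0, 0, 0]
    - [0, 0, 0.05, 0, 0, 0]
    - [0, 0, 0, 0, 0, 0]
    - [0, 0, 0, 0, 0, 0]
    - [0, 0, 0, 0, 0, 0]
    - [0, 0, 0, 0, 0, 0]
    - [0, 0, 0, 0, 0, 0]
    - [0, 0, 0, 0, 0, 0]

```text
time: 19.55
position: [0.5176, 0.2886, 0.2264]
ee_rot: [0.015, 1.0, 0.0, 0.0]
ft_force: [-3.0, -2.1, 6.6]
gripper_width: 0.0296
grip_force: 30.0
```

Contact: the force turned to +6.6 N. I'll ease up slightly, release, and then rise.

play_rows:
  increments:
    - [0, 0, -0.05, 0, 0, 0]
    - [0, 0, 0, 0, 0, 0]
    - [0, 0, 0, 0, 0, 0]
    - [0, 0, 0, 0, 0, 0]
    - [0, 0, 0, 0, 0, 0]
    - [0, 0, 0, 0, 0, 0]
    - [0, 0, 0, 0, 0, 0]
    - [0, 0, 0, 0, 0, 0]
  jaw: 50

```text
time: 20.55
position: [0.5175, 0.2886, 0.2257]
ee_rot: [0.015, 1.0, 0.0, 0.0]
ft_force: [0.1, -0.4, -0.2]
gripper_width: 0.05
grip_force: 0.0
```

play_rows:
  increments:
    - [0, 0, -0.2, 0, 0, 0]
    - [0, 0, -0.5, 0, 0, 0]
    - [0, 0, -1, 0, 0, 0]
    - [0, 0, -1, 0, 0, 0]
    - [0, 0, -1, 0, 0, 0]
    - [0, 0, -1, 0, 0, 0]
    - [0, 0, -1, 0, 0, 0]
    - [0, 0, -1, 0, 0, 0]

```text
time: 21.55
position: [0.5175, 0.2886, 0.3611]
ee_rot: [0.015, 1.0, 0.0, 0.0]
ft_force: [0.3, -0.1, -0.1]
gripper_width: 0.05
grip_force: 0.0
```

```bash
python3 - <<'E'
from h import *
a=cam("scene")
im=cv2.resize(a["img"][110:310,300:500],(600,600),interpolation=cv2.INTER_CUBIC);cv2.imwrite("pics/hang.png",im)
print(ctrl.read_state()["joint_positions"])
print(go([.45,.02,.34],-.2))
E
```

```text
[ 4.66692442e-01  6.15003112e-02  1.65404924e+00  4.31388028e-05
  1.42096030e+00 -1.07393929e+00]
(array([  3.02, -13.56,   1.18]), array([5.000e-02, 1.000e-02, 1.451e+01]))
```

View pics/hang.png

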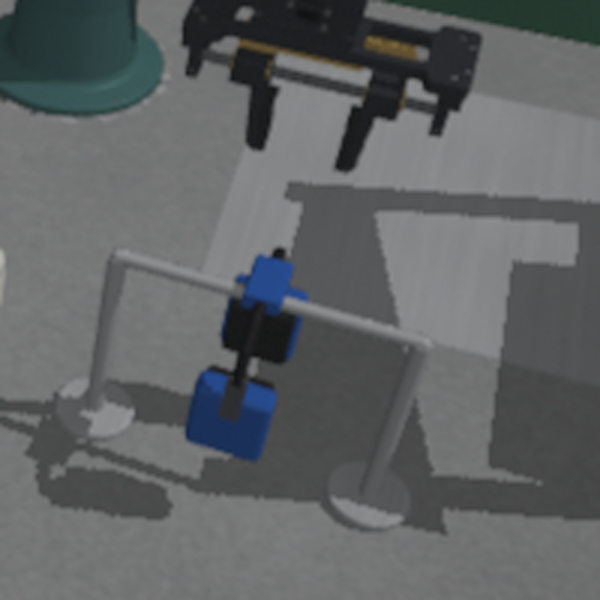

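The ear defenders hang upright on the bar (pad at crop (268,280), cups either side) and the fingers are clear. Now for the door: I'll turn the hand back, close the fingers and approach the panel's outer face.

play_rows:
  increments:
    - [0, 0, 0, 0, 0, 0.88]
    - [0, 0, 0, 0, 0, 0.88]
    - [0, 0, 0, 0, 0, 0.88]
    - [0, 0, 0, 0, 0, 0.88]
    - [0, 0, 0, 0, 0, 0.88]
    - [0, 0, 0, 0, 0, 0.88]
    - [0, 0, 0, 0, 0, 0.88]
    - [0, 0, 0, 0, 0, 0.88]
  jaw: 0

```text
time: 22.6
position: [0.5175, 0.2885, 0.3596]
ee_rot: [0.425, 0.905, -0.0, -0.0]
ft_force: [-0.2, -0.0, 0.8]
gripper_width: 0.0003
grip_force: 0.0
```

play_rows:
  increments:
    - [0, 0, 0, 0, 0, 0.88]
    - [0, 0, 0, 0, 0, 0.88]
    - [0, 0, 0, 0, 0, 0.88]
    - [0, 0, 0, 0, 0, 0.88]
    - [0, 0, 0, 0, 0, 0.88]
    - [0, 0, 0, 0, 0, 0.88]
    - [0, 0, 0, 0, 0, 0.88]
    - [0, 0, 0, 0, 0, 0.88]

```text
time: 23.6
position: [0.5174, 0.2885, 0.3596]
ee_rot: [0.759, 0.651, -0.0, -0.0]
ft_force: [-0.0, 0.2, -0.1]
gripper_width: -0.0001
grip_force: 0.0
```

```bash
python3 - <<'E'
from h import *
print(go([.474,-.094,.15],-.149))
E
```

```text
(array([-19.23,   0.76,  10.49]), array([-0.  ,  0.  , -0.03]))
```

play_rows:
  increments:
    - [-1, 0, 0, 0, 0, 0]
    - [-1, 0, 0, 0, 0, 0]
    - [-1, 0, 0, 0, 0, 0]
    - [-1, 0, 0, 0, 0, 0]
    - [-1, 0, 0, 0, 0, 0]
    - [-1, 0, 0, 0, 0, 0]
    - [-1, 0, 0, 0, 0, 0]
    - [-1, 0, 0, 0, 0, 0]

```text
time: 24.6
position: [0.4935, 0.129, 0.3597]
ee_rot: [0.758, 0.652, -0.0, -0.0]
ft_force: [0.6, 0.0, 0.3]
gripper_width: 0.0004
grip_force: 0.0
```

play_rows:
  increments:
    - [-1, 0.1, 0.5, 0, 0, 0]
    - [-1, 0.1, 0.5, 0, 0, 0]
    - [-1, 0.1, 0.5, 0, 0, 0]
    - [-1, 0.1, 0.5, 0, 0, 0]
    - [-1, 0.1, 0.5, 0, 0, 0]
    - [-1, 0.1, 0.5, 0, 0, 0]
    - [-1, 0.1, 0.5, 0, 0, 0]
    - [-1, 0.1, 0.5, 0, 0, 0]

```text
time: 25.6
position: [0.4855, -0.0315, 0.2794]
ee_rot: [0.758, 0.653, 0.0, 0.0]
ft_force: [-1.1, -0.5, -0.0]
gripper_width: 0.0005
grip_force: 0.0
```

play_rows:
  increments:
    - [-1, 0, 0.8, 0, 0, 0]
    - [-1, 0, 0.8, 0, 0, 0]
    - [-0.8, 0, 0.8, 0, 0, 0]
    - [-0.4, 0, 0.8, 0, 0, 0]
    - [0, 0, 0.8, 0, 0, 0]
    - [0, 0, 0.8, 0, 0, 0]
    - [0, 0, 0.8, 0, 0, 0]
    - [0, 0, 0.8, 0, 0, 0]

```text
time: 26.6
position: [0.4764, -0.0931, 0.1506]
ee_rot: [0.758, 0.653, 0.0, -0.0]
ft_force: [0.1, -1.0, 1.0]
gripper_width: 0.0003
grip_force: 0.0
```

```bash
python3 - <<'E'
from h import *
print(go([.474,-.094,.15],-.149),ctrl.read_state()["joint_positions"])
H=np.array([.4455,-.2965]);b=-.149
ty=np.array([np.cos(b),np.sin(b)]);tx=np.array([-ty[1],ty[0]])
for th in (1.2,1.0,.8,.6,.5):
    g=b+th;d=np.array([np.cos(g),np.sin(g)]);n=np.array([d[1],-d[0]])
    e=abs(ty@n)*.0175+abs(tx@n)*.009
    p=H+.19*d-n*(.015+e);print(th,p.round(3))
E
```

```text
(array([-0.06, -0.11,  0.03]), array([-0.  , -0.  ,  0.01])) [-2.44431995e-01  6.44302102e-03  2.11593380e+00  9.04683516e-05
  1.01928398e+00 -9.61816642e-02]
1.2 [ 0.51  -0.114]
1.0 [ 0.545 -0.131]
0.8 [ 0.576 -0.154]
0.6 [ 0.602 -0.185]
0.5 [ 0.613 -0.202]
```

play_rows:
  increments:
    - [-0.2, 0.46, 0, 0, 0, 0]
    - [-0.2, 0.46, 0, 0, 0, 0]
    - [-0.2, 0.46, 0, 0, 0, 0]
    - [-0.2, 0.46, 0, 0, 0, 0]
    - [-0.15, 0.46, 0, 0, 0, 0]
    - [-0.15, 0.46, 0, 0, 0, 0]
    - [-0.15, 0.46, 0, 0, 0, 0]
    - [-0.15, 0.46, 0, 0, 0, 0]

```text
time: 27.6
position: [0.5454, -0.1324, 0.1516]
ee_rot: [0.758, 0.653, -0.0, -0.0]
ft_force: [-0.1, -0.1, 0.5]
gripper_width: 0.0004
grip_force: 0.2
```

play_rows:
  increments:
    - [-0.22, 0.43, 0, 0, 0, 0]
    - [-0.22, 0.43, 0, 0, 0, 0]
    - [-0.22, 0.43, 0, 0, 0, 0]
    - [-0.25, 0.43, 0, 0, 0, 0]
    - [-0.32, 0.4, 0, 0, 0, 0]
    - [-0.34, 0.38, 0, 0, 0, 0]
    - [-0.34, 0.37, 0, 0, 0, 0]
    - [-0.34, 0.36, 0, 0, 0, 0]

```text
time: 28.6
position: [0.6026, -0.1868, 0.1517]
ee_rot: [0.758, 0.652, -0.0, -0.0]
ft_force: [-0.6, 0.8, -0.7]
gripper_width: 0.0003
grip_force: 0.2
```

```bash
python3 - <<'E'
from h import *
a=cam("scene");f=1/1.5625
im=cv2.resize(a["img"][90:270,30:270],(800,600),interpolation=cv2.INTER_CUBIC);cv2.imwrite("pics/push1.png",im)
print(ctrl.read_state()["joint_positions"])
H=np.array([.4455,-.2965])
for th in(1.2,.8,.7,.6,.5,.4):
    g=-.149+th;d=np.array([np.cos(g),np.sin(g)]);n=np.array([d[1],-d[0]])
    for z in(.157,.012): print(th,z,((proj(a,[*(H+.24*d-.015*n),z])-[30,90])*3.333).round())
E
```

```text
[-3.40897183e-01  2.72117778e-01  1.80908029e+00 -4.87747427e-04
  1.05890497e+00 -1.91280143e-01]
1.2 0.157 [688. 330.]
1.2 0.012 [692. 461.]
0.8 0.157 [575. 374.]
0.8 0.012 [587. 505.]
0.7 0.157 [542. 380.]
0.7 0.012 [558. 511.]
0.6 0.157 [510. 384.]
0.6 0.012 [527. 515.]
0.5 0.157 [477. 386.]
0.5 0.012 [497. 517.]
0.4 0.157 [444. 385.]
0.4 0.012 [467. 517.]
```

View pics/push1.png

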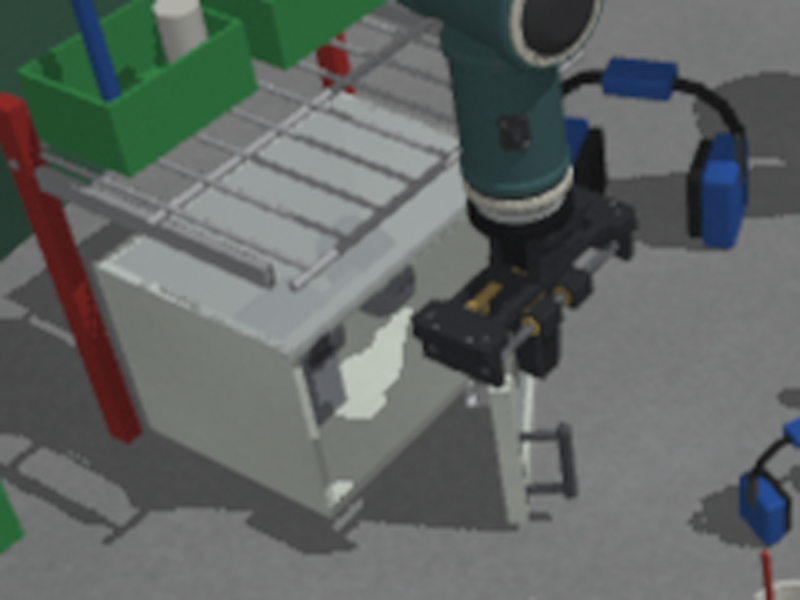

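The free edge is at crop (518,525), which matches a door angle of about 0.6 rad, and the shelf is untouched. I'll back off and lean the hand so the last part happens under the shelf.

play_rows:
  increments:
    - [0.9, -0.3, 0, 0, 0, 0]
    - [0.9, -0.3, 0, 0, 0, 0]
    - [0.9, -0.3, 0, 0, 0, 0]
    - [0.9, -0.3, 0, 0, 0, 0]
    - [0, 0, 0, 0, -0.5, 0]
    - [0, 0, 0, 0, -0.9, 0]
    - [0, 0, 0, 0, -0.9, 0]
    - [0, 0, 0, 0, -0.9, 0]

```text
time: 29.65
position: [0.5892, -0.1104, 0.1523]
ee_rot: [0.743, 0.641, -0.145, 0.126]
ft_force: [-0.6, 0.1, -0.4]
gripper_width: 0.0005
grip_force: 0.0
```

play_rows:
  increments:
    - [0, 0, 0, 0, -0.8, 0]
    - [0, 0, 0, 0, -0.8, 0]
    - [0, 0, 0, 0, -0.8, 0]
    - [0, 0, 0, 0, -0.8, 0]
    - [0, 0, 0, 0, -0.8, 0]
    - [0, 0, 0, 0, 0, 0]
    - [0, 0, 0, 0, 0, 0]
    - [0, 0, 0, 0, 0, 0]

```text
time: 30.65
position: [0.5894, -0.1117, 0.1526]
ee_rot: [0.689, 0.592, -0.316, 0.273]
ft_force: [0.1, -1.2, -0.0]
gripper_width: 0.0004
grip_force: 0.0
```

```bash
python3 - <<'E'
from h import *
s=ctrl.read_state();R=Ro.from_quat(s["ee_rot"]);print(s["joint_positions"],R.as_matrix().round(3).tolist(), "tip",s["position"]+R.apply([0,0,.025]))
H=np.array([.4455,-.2965]);b=-.149
T=s["position"]
for th in (.6,.4,.2,.06,0,-.02):
    g=b+th;d=np.array([np.cos(g),np.sin(g)]);n=np.array([d[1],-d[0]])
    # tip corner support along n
    off=max(R.apply([x,y,.025])[:2]@n for x in(-.009,.009) for y in(-.0175,.0175))
    p=np.array([*(H+.19*d-n*(.015+off)),.141]);print(th,p.round(3),(R.inv().apply(p-T)/.02).round(2))
    T=p
E
```

```text
[ 0.15866169  0.40792019  1.85904246 -0.84226137  1.32728186  0.71931595] [[0.098, 0.989, -0.112], [0.643, -0.149, -0.751], [-0.76, 0.002, -0.65]] tip [ 0.58660248 -0.13046217  0.13630584]
0.6 [ 0.597 -0.173  0.141] [-1.49  0.82  2.63]
0.4 [ 0.618 -0.206  0.141] [-0.96  1.32  1.12]
0.2 [ 0.633 -0.244  0.141] [-1.15  1.01  1.35]
0.06 [ 0.638 -0.273  0.141] [-0.9   0.48  1.05]
0 [ 0.639 -0.285  0.141] [-0.4   0.14  0.47]
-0.02 [ 0.64  -0.289  0.141] [-0.11  0.04  0.13]
```

play_rows:
  increments:
    - [-0.35, 0.16, 0.55, 0, 0, 0]
    - [-0.35, 0.16, 0.55, 0, 0, 0]
    - [-0.35, 0.16, 0.55, 0, 0, 0]
    - [-0.3, 0.16, 0.5, 0, 0, 0]
    - [-0.14, 0.18, 0.48, 0, 0, 0]
    - [-0.24, 0.33, 0.28, 0, 0, 0]
    - [-0.24, 0.33, 0.28, 0, 0, 0]
    - [-0.24, 0.33, 0.28, 0, 0, 0]

```text
time: 31.65
position: [0.6134, -0.1978, 0.1403]
ee_rot: [0.688, 0.593, -0.317, 0.273]
ft_force: [-0.7, -0.2, -0.2]
gripper_width: 0.0006
grip_force: 0.2
```

play_rows:
  increments:
    - [-0.24, 0.33, 0.28, 0, 0, 0]
    - [-0.28, 0.25, 0.34, 0, 0, 0]
    - [-0.29, 0.25, 0.34, 0, 0, 0]
    - [-0.29, 0.25, 0.34, 0, 0, 0]
    - [-0.29, 0.25, 0.33, 0, 0, 0]
    - [0, 0, 0, 0, 0, 0]
    - [0, 0, 0, 0, 0, 0]
    - [0, 0, 0, 0, 0, 0]

```text
time: 32.65
position: [0.6328, -0.2435, 0.1402]
ee_rot: [0.688, 0.593, -0.317, 0.273]
ft_force: [-0.4, 0.3, 0.1]
gripper_width: 0.0002
grip_force: 0.0
```

```bash
python3 - <<'E'
from h import *
s=ctrl.read_state();R=Ro.from_quat(s["ee_rot"]);print(s["joint_positions"],R.as_matrix()[:,2].round(3))
for p in([.638,-.273,.141],[.639,-.285,.141],[.64,-.289,.141]):print((R.inv().apply(np.array(p)-s["position"])/.02).round(2))
a=cam("scene")
im=cv2.resize(a["img"][90:270,30:270],(800,600),interpolation=cv2.INTER_CUBIC);cv2.imwrite("pics/push2.png",im)
E
```

```text
[-0.04681899  0.47262177  1.7909877  -0.94293583  1.2075628   0.61123448] [-0.113 -0.752 -0.649]
[-0.95  0.48  1.05]
[-1.33  0.62  1.5 ]
[-1.46  0.69  1.65]
```

View pics/push2.png

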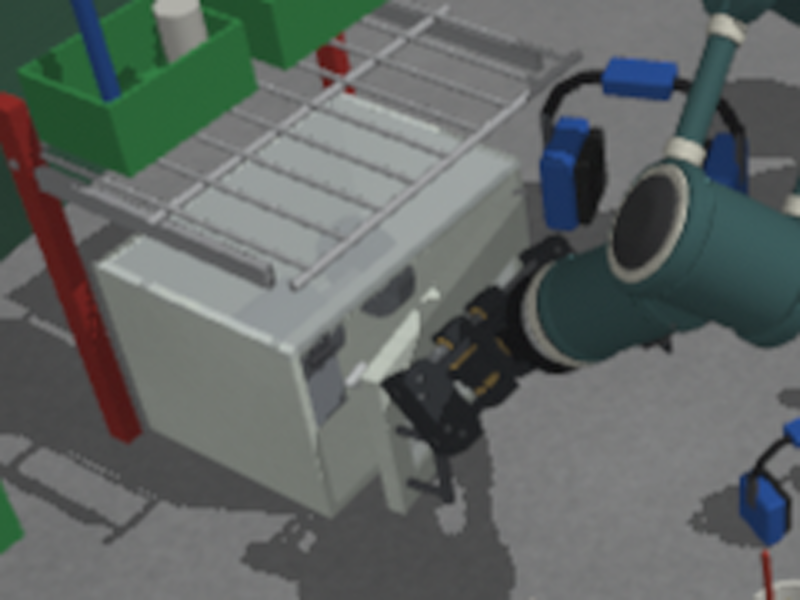

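The free edge is at crop (400,512), so the door is at about 0.2 rad. The hand leans low and clear under the shelf, so I'll go on slowly.

play_rows:
  increments:
    - [-0.12, 0.06, 0.13, 0, 0, 0]
    - [-0.12, 0.06, 0.13, 0, 0, 0]
    - [-0.12, 0.06, 0.13, 0, 0, 0]
    - [-0.12, 0.06, 0.13, 0, 0, 0]
    - [-0.12, 0.06, 0.13, 0, 0, 0]
    - [-0.12, 0.06, 0.13, 0, 0, 0]
    - [-0.12, 0.06, 0.13, 0, 0, 0]
    - [-0.12, 0.06, 0.13, 0, 0, 0]

```text
time: 33.7
position: [0.6376, -0.2726, 0.141]
ee_rot: [0.689, 0.592, -0.317, 0.272]
ft_force: [-3.2, 9.2, 3.2]
gripper_width: 0.0003
grip_force: 4.3
```

play_rows:
  increments:
    - [-0.05, 0.02, 0.06, 0, 0, 0]
    - [-0.05, 0.02, 0.06, 0, 0, 0]
    - [-0.05, 0.02, 0.06, 0, 0, 0]
    - [-0.05, 0.02, 0.06, 0, 0, 0]
    - [-0.05, 0.02, 0.06, 0, 0, 0]
    - [-0.05, 0.02, 0.06, 0, 0, 0]
    - [-0.05, 0.02, 0.06, 0, 0, 0]
    - [-0.05, 0.02, 0.06, 0, 0, 0]

```text
time: 34.7
position: [0.6391, -0.283, 0.1412]
ee_rot: [0.689, 0.592, -0.316, 0.272]
ft_force: [-5.4, 23.1, 9.0]
gripper_width: 0.0004
grip_force: 11.2
```

play_rows:
  increments:
    - [-0.03, 0.01, 0.03, 0, 0, 0]
    - [-0.03, 0.01, 0.03, 0, 0, 0]
    - [0, 0, 0, 0, 0, 0]
    - [0, 0, 0, 0, 0, 0]
    - [0, 0, 0, 0, 0, 0]
    - [0, 0, 0, 0, 0, 0]
    - [0, 0, 0, 0, 0, 0]
    - [0, 0, 0, 0, 0, 0]

```text
time: 35.7
position: [0.6391, -0.2831, 0.1413]
ee_rot: [0.689, 0.593, -0.316, 0.272]
ft_force: [-5.8, 25.1, 10.5]
gripper_width: 0.0005
grip_force: 12.0
```

```bash
python3 - <<'E'
from h import *
a=cam("scene")
im=cv2.resize(a["img"][170:260,80:200],(800,600),interpolation=cv2.INTER_CUBIC);cv2.imwrite("pics/shut.png",im)
H=np.array([.4455,-.2965])
for th in(0,.03,.06,.1):
    g=-.149+th;d=np.array([np.cos(g),np.sin(g)]);n=np.array([d[1],-d[0]])
    for z in(.157,.012): print(th,z,((proj(a,[*(H+.24*d-.015*n),z])-[80,170])*6.667).round())
E
```

```text
0 0.157 [315. 190.]
0 0.012 [378. 453.]
0.03 0.157 [331. 195.]
0.03 0.012 [393. 459.]
0.06 0.157 [347. 201.]
0.06 0.012 [408. 464.]
0.1 0.157 [370. 208.]
0.1 0.012 [429. 471.]
```

View pics/shut.png

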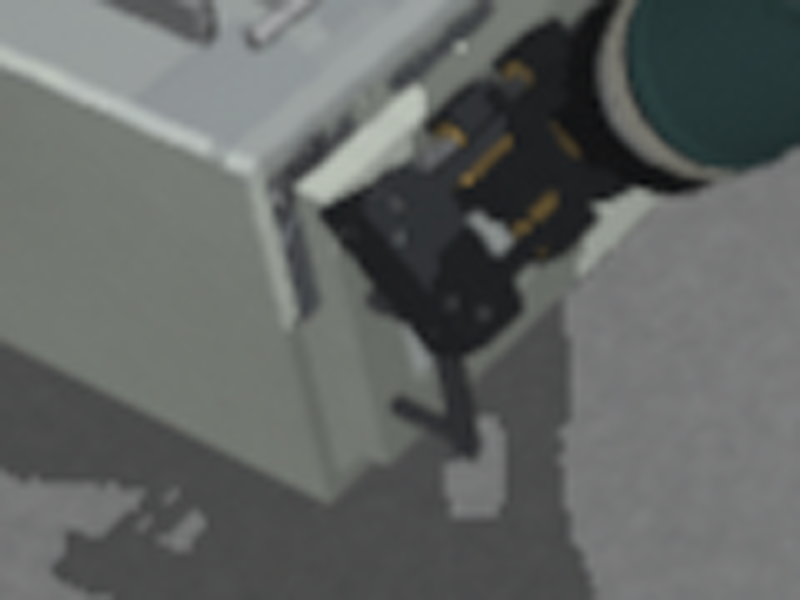

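The crop puts the door's outer bottom free corner at about (388,463), as expected for shut. The hand has stopped hard at 25 N, well over the catch's 9 N. I'll back straight out horizontally and check.

play_rows:
  increments:
    - [0.2, 0, -0.25, 0, 0, 0]
    - [0.4, 0, -0.5, 0, 0, 0]
    - [0.65, 0, -0.75, 0, 0, 0]
    - [0.65, 0, -0.75, 0, 0, 0]
    - [0.65, 0, -0.75, 0, 0, 0]
    - [0.65, 0, -0.75, 0, 0, 0]
    - [0.65, 0, -0.75, 0, 0, 0]
    - [0.65, 0, -0.75, 0, 0, 0]

```text
time: 36.75
position: [0.6603, -0.1495, 0.141]
ee_rot: [0.688, 0.593, -0.317, 0.273]
ft_force: [-0.4, -0.5, -0.2]
gripper_width: 0.0003
grip_force: 0.0
```

play_rows:
  increments:
    - [0.4, 0, -0.9, 0, 0, 0]
    - [0.4, 0, -0.9, 0, 0, 0]
    - [0.4, 0, -0.9, 0, 0, 0]
    - [0.4, 0, -0.9, 0, 0, 0]
    - [0, 0, 0, 0, 0, 0]
    - [0, 0, 0, 0, 0, 0]
    - [0, 0, 0, 0, 0, 0]
    - [0, 0, 0, 0, 0, 0]

```text
time: 37.75
position: [0.6709, -0.077, 0.1632]
ee_rot: [0.688, 0.592, -0.318, 0.273]
ft_force: [-0.2, 0.3, -0.2]
gripper_width: 0.0008
grip_force: 0.0
```

```bash
python3 - <<'E'
from h import *
a=cam("scene")
d=cv2.resize(a["img"][160:265,90:200],(420,400),interpolation=cv2.INTER_CUBIC)
r=cv2.resize(a["img"][170:290,300:430],(380,400),interpolation=cv2.INTER_CUBIC)
cv2.imwrite("pics/fin.png",np.hstack([d,r]))
H=np.array([.4455,-.2965])
for th in(0,.03,.06):
    g=-.149+th;e=np.array([np.cos(g),np.sin(g)]);n=np.array([e[1],-e[0]])
    for z in(.157,.012): print(th,z,((proj(a,[*(H+.24*e-.015*n),z])-[90,160])*3.81).round())
o=np.array([.5515,-.4148]);X=-np.array([.148,.989]);Y=np.array([.989,-.148])
for z in(0,.18):print("box corner",((proj(a,[*(o-.1*X*-1*-1+.14*Y),z])-[90,160])*3.81).round())
E
```

```text
0 0.157 [142. 146.]
0 0.012 [178. 297.]
0.03 0.157 [151. 150.]
0.03 0.012 [186. 300.]
0.06 0.157 [160. 153.]
0.06 0.012 [195. 303.]
box corner [142. 320.]
box corner [ 93. 132.]
```

View pics/fin.png

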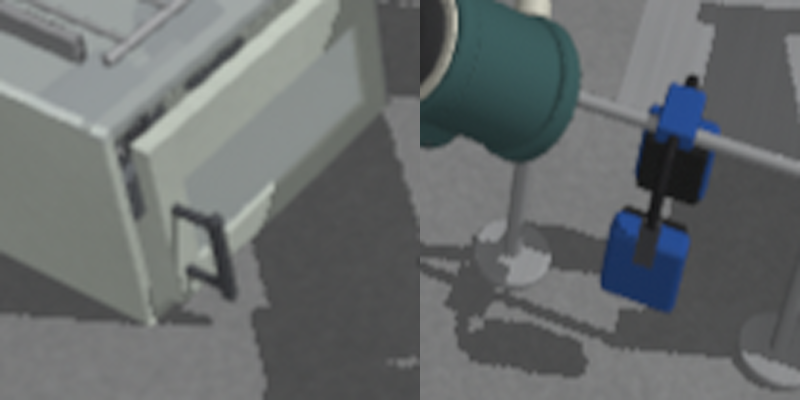

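The left crop shows the door flat against the box (corner at (133,148), bottom (184,300), matching shut). The right crop shows the ear defenders still hanging. One numeric check against the pressed-shut picture, then I'll hand in if it agrees.

```bash
python3 - <<'E'
from h import *
a=cam("scene")["img"]
now=cv2.resize(a[170:260,80:200],(800,600),interpolation=cv2.INTER_CUBIC); was=cv2.imread("pics/shut.png")
t=was[165:330,255:335]; m=cv2.matchTemplate(now[145:350,225:365],t,cv2.TM_CCOEFF_NORMED);_,v,_,l=cv2.minMaxLoc(m)
sh=(np.array(l)-[30,20])/6.667; print("shift px",sh,v,"rad approx",sh[0]*.03/2.3)
if v>.9 and abs(sh[0])<.7: print(ctrl.finish_job())
E
```

```text
shift px [0.        0.1499925] 0.8816845417022705 rad approx 0.0
```

```bash
python3 -c "
from h import *
print(ctrl.finish_job())"
```

```text
the job is handed in; nothing more can be done
None
```

The job is handed in: in the last pictures the ear defenders hang from the rail and the door is pressed fully shut with the arm backed clear. I never measured the door angle directly, and the hand-in returned no verdict.

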